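# Hand a plate over from one spring clip to the other

## Robot

A 6-joint arm with a two-finger parallel gripper is mounted at the origin on a cart in front of the work surface, level with it; the furniture and walls round the work are solid. World frame = base frame: x ahead of the robot, y to its left, z up, the work surface at z = 0. Lengths are in m, angles in rad, forces in N, time in s.
With the tool pointing down it reaches from about 0.3 to 0.775 m from the base axis. Payload 14.6 kg.
Tool frame: the origin (TCP) lies at the very end of the fingers, on their centre line; the grasp point (between the pads) lies 19 mm behind it; z points along the fingers, y is the line along which they close (so a half turn about z gives the same grasp; the last joint's range is limited). The gripper opens to 94 mm and grips with 3 to 60 N. Pads are 16 mm wide; open, the fingers measure 119 mm over their backs; the gripper's body (75 mm by 177 mm) begins 78 mm behind the grasp point.
Start: joints at [1.221, 0.3, 1.521, -0, 1.321, -0.067], TCP at [0.153, 0.528, 0.205] pointing down, gripper open.
Joint ranges: [-3.03, 3.03], [-0.79, 2.21], [0.23, 2.52], [-1.04, 4.18], [0, 3.07], [-2.55, 2.55]. Speed limits (rad/s): [2.22, 2.22, 2.57, 3.14, 3.14, 3.14].

## Interface

Orientations are given as [roll, pitch, yaw] about the fixed x, y, z axes, in that order (R = Rz(yaw) Ry(pitch) Rx(roll)).
In Python, from station import ctrl gives the robot as it stands.
- The arm moves only by the tool move_arm, never from a script. Its argument "increments" is a list of rows, each a list of 7 numbers: the opening, from 0 (shut) to 1 (fully open), then the shift along the tool's x, y, z in units of 50 mm (1.0 is 50 mm), then the turn, a rotation vector about the tool's x, y, z in rad. In form: [[claw, tx, ty, tz, rx, ry, rz], ...]. A call has 1 to 20 rows; each row shifts and turns the commanded pose from where the row before left it, along the tool's axes as they then stand; what a row does not reach is not made up. A row lasts 1/10 s, in which the tool goes at most 50 mm and 8.59 degrees, less where a joint would pass 70% of its speed; a pose out of reach is approached as far as the arm can. A call is refused whole if a number of a shift passes 1 or a number of a turn 0.15, either way. A call with a gripper value outside its range is refused whole. The fingers move at their own pace and stop on an object; "force" is the grip in N (left out, the last holds). Time passes only in rows, so rows that do not move let the fingers close. It gives the time, the measured TCP pose, the force, the opening and the grip force at its end, in the units of the state.
- ctrl.get_obs(): the state, without advancing time (a new reading comes with each control period).
- ctrl.camera(name): name is "scene" or "top" or "wrist"; returns a dict with "color" (384x512x3 uint8, blue, green, red), "K" (3x3 intrinsics, pixels), "pose" (4x4, takes a point from camera to world coordinates); the wrist camera has in their place "tool_from_camera" (4x4, takes a point from camera to tool coordinates, whose origin is the TCP and whose axes are the flange's). Camera axes: x right, y down, z forward; pixel columns grow to the right and rows downward; lengths in m; the calibration is good to about 2 mm. A picture is of the moment at which its call begins: read the wrist's pose just before it. There is no depth.
- ctrl.hand_in(): hands the job in; it is judged then, once.
Trained networks look in a picture, given as the dict that the camera call returned (one of the last four; its "shot" number tells which), for a name from the list of things; names that differ only in an ending like _2 or _b are one class to them, and where a whole thing is asked for, a point or a joint stands for the part that bears it (a point fixed in the world has none). Each returns a list of dicts, best first, with "conf" (0 to 1); they miss things now and then, are a little off and sometimes report something else, mostly with a low value. They report only what shows in the picture. A call takes as long as a camera call. They do not tell look-alikes from the thing itself.
- ctrl.cut_out(name, picture): "mask" (384x512 bool, what is visible of it) and "centre" ([row, column] in pixels, amid what is visible of it).
The state is a dict: "time_s": time; "qpos": joint angles; "joint_vel": joint speeds; "tau": joint torques, N m; "ee_pos": TCP position; "eef_rot": TCP orientation; "force": force on the tool from outside, world axes, zero at the start; "moment": the same for the moment, N m; "grip_width": finger opening in m; "grip_force": force on a finger pad.
Only numpy, scipy, OpenCV 4.12 (cv2) and the standard library are available. Lean on these libraries where they do the work, as an engineer would, in place of code of your own. Each camera call takes 0.05 s, during which the arm holds its last target. There are 200 camera calls.

## Task

The black plate on the small clamping stage is held by one spring clip, and that end of it is needed free for work: hold it with the other clip instead. First press the thumb pad of the parked clip so that its foot lifts, swing it round its screw while pressed, and let the foot down on the plate's edge with the clip pointing square at the plate; only then lift the clip that held the plate in the same way, swing it well clear (60 degrees or more) and let it go. Press no harder than the springs need, lift each foot clear rather than dragging it over the plate or against its edge, and leave the plate and the things around where they lie.

Things in the scene. Friction and masses are not known exactly. Their poses are not given: they have to be found in the camera images.
- stage: Light clamping stage, fixed; deck 106 x 138 mm, its top 12 mm above the table. Origin on the table below the middle of the line through the two clip screws; x towards the plate, y along the line of screws (y = +36 and -36 mm). Two equal spring clips, A and B, turn on the screws; which is at which end varies. Behind the stage a fixed blue case, 257 mm high, has its front at x = 0.537 m: come in over the table's front.
- plate: Loose black carbon plate 36 x 120 x 7 mm with small holes, flat on the deck between the fences; origin at the centre of its underside, long side along y. Its near edge is 42 to 44 mm from the line of screws. With a clip's foot lying on it, that clip's pad is already 0.5 to 4.5 mm down and takes 2 to 14 N before it moves.
- clip_a: Clip A, on the plate at the start. This body is its fixed post: origin on the deck on the screw's axis, x square towards the plate, z up. The leaf is a 10 mm wide strip across the screw: at one end, 36 mm from the axis, a round thumb pad (21 mm across, domed); at the opposite end, 60 mm from the axis, a downturned foot (5 x 10 mm).
- clip_b: Clip B, equal to A, parked off the plate at the start; post's origin and axes as for A. Left alone and off the plate, the crown of a clip's pad is 26 mm and its foot 3 mm above the deck, but screws are set by hand: pad and foot together lie up to 3 mm higher or lower, differently for A and B. This must be felt. The screw's head is never more than 3 mm above the pad.
- clip_a_swing (a joint): Angle of clip A (rad): 0 with its foot square to the plate (along the post's x), growing counterclockwise from above; the pad is opposite the foot. Limits -0.15, 1.5; starts within 0.08 of 0. Over 0.9 the foot is off the plate, over 1.0 well clear. It turns with slight friction (1 N at the pad) and stays put; a shut fingertip pressing the pad carries it round.
- clip_b_swing (a joint): Angle of clip B, as for A; starts 1.1 to 1.35. Pressing either clip's pad rocks the leaf and lifts the foot (60/36 of the pad's travel): the spring starts at 1 N and adds 3 N per mm at the pad. 16 N on the pad lifts the foot over the plate at any screw setting; over 20 N by the robot on a clip, press and sideways together, bends it.
- flux_tin: small round tin, 54 mm across, 17 mm high, lying beside the stage; a bystander; origin under its centre
- tape_black: roll of black tape, 64 mm across, 18 mm high; a bystander; origin under its centre
- marker_green: marker pen, 121 mm long, 14 mm thick; a bystander; origin under its centre
- tweezers: black tweezers, 126 mm long, 10 mm high, lying before the stage; a bystander; origin under their centre
Not all that is in view belongs to the job. There is more than one size of the plate; the job needs the larger.

How it is judged:
On the way, in this order (a step that is already met when the one before it is completed fails the run):
1. clip B is let down on the plate, square to it, while clip A still holds it (value of joint clip_b_swing below 0.35 rad and contact force between each of clip_b, clip_a and plate above 1 N and contact force between the fingers and clip_b below 0.2 N), for 0.2 s.
2. clip A is swung clear while clip B holds (value of joint clip_a_swing above 1 rad and contact force between clip_a and plate below 0.1 N and contact force between clip_b and plate above 1 N), for 0.2 s.
At the end, for the whole second after the job is handed in: Clip B bears on the plate (more than 1 N) within 0.35 rad of square to it; clip A is at 1.0 rad or more and does not touch the plate; the plate is at rest within 4 mm of where it started; nothing is held (all of step 2 and value of joint clip_b_swing below 0.35 rad and distance of plate from where it was at the start of the episode below 0.004 m and linear speed of plate below 0.01 m/s).
It fails at once if a clip pressed or pushed by the robot with more than 20 N (contact force between any of the fingers, the arm and clip_a above 20 N or contact force between any of the fingers, the arm and clip_b above 20 N).
It fails at once if a clip's foot dragged over the plate or against its edge: it presses on the plate with more than 1 N while its clip is more than 0.45 rad from square ((contact force between clip_a and plate above 1 N and value of joint clip_a_swing above 0.45 rad) or (contact force between clip_b and plate above 1 N and value of joint clip_b_swing above 0.45 rad)).
It fails at once if clip A swung away (past 0.5 rad) while clip B does not hold the plate (value of joint clip_a_swing above 0.5 rad and contact force between clip_b and plate below 0.5 N).
It fails at once if the plate pushed more than 6 mm (distance of plate from where it was at the start of the episode above 0.006 m).
It fails at once if a bystander moved more than 20 mm (distance of any of flux_tin, tape_black, marker_green, tweezers from where it was at the start of the episode above 0.02 m).
It also fails if it takes over 61 s, if anything falls off the work surface, if the arm or the gripper's body presses on something with over 40 N, if the wrist force passes 120 N, or if a joint passes its speed limit or range.

## Working session

There is one attempt and no reset: what is moved stays moved. The work goes in short steps, Python scripts to look and compute and a tool call to move; the robot and the scene stay as the last step left them, time stands still between calls to the robot, and variables do not carry over. Pictures are saved under pics/ and viewed, at most 11 in all, crops included, and the job is handed in when it is done.

Besides the shell and the picture viewer there is one more tool, called after "Request:" by a JSON object that holds its "fn" and its "kwargs". move_arm: Moves the arm, as the interface text tells. Its arguments: {"type":"object","properties":{"increments":{"type":"array","items":{"type":"array","items":{"type":"number"}}},"force":{"type":"number"}},"required":["increments"]}

```bash
mkdir -p pics; ls
cat > h.py <<'E'
import numpy as np, cv2
from station import ctrl
def pix2w(c,u,v,z,T=None):
    T=c["pose"] if T is None else T
    d=T[:3,:3]@np.linalg.inv(c["K"])@np.array([u,v,1.]); o=T[:3,3]
    return o+d*(z-o[2])/d[2]
def w2pix(c,p,T=None):
    T=c["pose"] if T is None else T
    q=c["K"]@(T[:3,:3].T@(np.asarray(p)-T[:3,3])); return q[:2]/q[2]
E
python3 - <<'E'
from h import *
o=ctrl.get_obs(); print(o)
ims=[]
for n in ["scene","top"]:
    c=ctrl.camera(n); ims.append(c["color"]); print(n,c["pose"].round(3).tolist(),c["K"].tolist())
    for k in ["stage","plate","clip_a","clip_b","flux_tin","tweezers","tape_black","marker_green"]:
        for r in ctrl.cut_out(k,c)[:3]: 
            v,u=r["centre"]; print(k,round(r["conf"],2),round(v),round(u),r["mask"].sum(),pix2w(c,u,v,0.015).round(3))
    cv2.imwrite(f"pics/{n}0.png",c["color"])
cv2.imwrite("pics/both.png",cv2.resize(np.vstack(ims),None,fx=.78,fy=.78))
cv2.imwrite("pics/top_big.png",cv2.resize(ims[1],(800,600)))
E
```

```text
pics
{'time_s': 0.0, 'qpos': array([ 1.22141962e+00,  3.00514895e-01,  1.52158476e+00, -6.24777925e-06,
        1.32070413e+00, -6.65997581e-02]), 'joint_vel': array([-1.71711259e-03, -3.18794223e-04,  6.68725034e-04,  2.50804127e-05,
       -1.15247714e-03,  9.20785091e-06]), 'tau': array([-1.01110843e-03, -5.31799793e+01, -3.52731085e+01,  7.06894859e-02,
        2.43659673e-02, -1.68386773e-04]), 'ee_pos': array([0.15337564, 0.52790403, 0.20486076]), 'eef_rot': array([-3.14038381e+00, -7.45630427e-05,  2.85881721e+00]), 'force': array([-0.05945969, -0.26016847,  0.13993035]), 'moment': array([ 0.03252099,  0.00726924, -0.00040768]), 'grip_force': 0.0, 'grip_width': 0.09382879085314542}
scene [[-0.74, -0.333, 0.584, -0.107], [-0.672, 0.34, -0.657, 0.829], [0.02, -0.879, -0.476, 0.502], [0.0, 0.0, 0.0, 1.0]] [[405.317205049615, 0.0, 256.15631516946655], [0.0, 405.317205049615, 187.54354452899216], [0.0, 0.0, 1.0]]
stage 0.89 207 250 638 [0.437 0.236 0.015]
plate 0.77 236 189 292 [0.45  0.407 0.015]
plate 0.6 193 248 284 [0.488 0.191 0.015]
plate 0.34 209 245 152 [0.44  0.249 0.015]

[... 443 characters left out ...]
 0.221], [-0.988, -0.153, 0.031, 0.208], [0.002, -0.209, -0.978, 1.096], [0.0, 0.0, 0.0, 1.0]] [[364.1419392156466, 0.0, 253.89042522210377], [0.0, 364.1419392156466, 195.63114921787178], [0.0, 0.0, 1.0]]
stage 0.81 199 260 717 [0.443 0.223 0.015]
plate 0.81 179 267 456 [0.509 0.21  0.015]
plate 0.51 185 204 216 [0.458 0.399 0.015]
clip_a 0.63 196 245 171 [0.446 0.269 0.015]
clip_a 0.58 205 274 143 [0.431 0.178 0.015]
clip_b 0.63 196 245 171 [0.446 0.269 0.015]
clip_b 0.58 205 274 143 [0.431 0.178 0.015]
flux_tin 0.53 201 311 226 [0.461 0.069 0.015]
tweezers 0.49 223 246 6 [0.364 0.252 0.015]
tape_black 0.84 226 349 266 [ 0.402 -0.053  0.015]
marker_green 0.65 187 173 139 [0.438 0.49  0.015]
```

View pics/top_big.png

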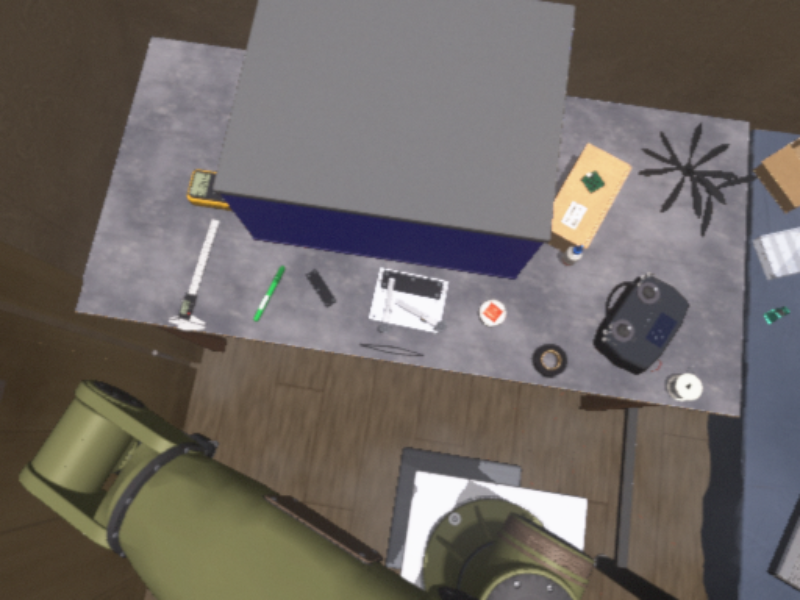

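View pics/scene0.png

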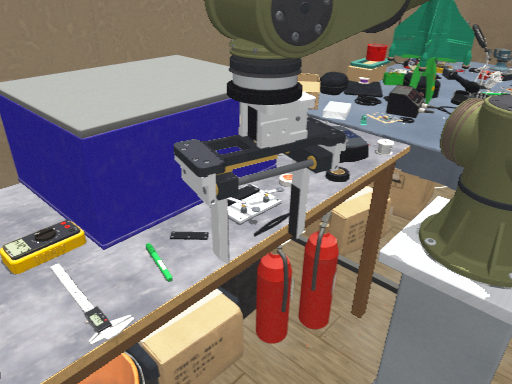

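The large plate lies on the stage (top view 267,179 → x≈0.51, y≈0.21). The look-alike is the smaller plate at 204,185, and it is not on the stage. Clip A is the left clip (245,196), pointing at the plate. Clip B is the right one (274,205), slanted and parked. Next I move above the stage with the gripper shut for a close check.

Request:
{"fn": "move_arm", "kwargs": {"increments": [[0,0,0,0,0,0,-0.141],[0,0,0,0,0,0,-0.141],[0,-0.4,-0.52,0,0,0,0],[0,-0.4,-0.52,0,0,0,0],[0,-0.4,-0.52,0,0,0,0],[0,-0.4,-0.52,0,0,0,0],[0,-0.4,-0.52,0,0,0,0],[0,-0.4,-0.52,0,0,0,0],[0,-0.4,-0.52,0,0,0,0],[0,-0.4,-0.52,0,0,0,0],[0,-0.4,-0.52,0,0,0,0],[0,-0.4,-0.52,0,0,0,0],[0,0,0,0,0,0,0],[0,0,0,0,0,0,0]], "force": 20}}

```text
time_s: 2.3
ee_pos: [0.3534, 0.2678, 0.2055]
eef_rot: [3.141, 0.0, 3.139]
force: [-0.2, -0.3, 0.0]
grip_width: 0.0002
grip_force: 0.0
```

```bash
cat >> h.py <<'E'
from scipy.spatial.transform import Rotation as Ro
def wrist():
    o=ctrl.get_obs(); c=ctrl.camera("wrist")
    T=np.eye(4); T[:3,:3]=Ro.from_euler("xyz",o["eef_rot"]).as_matrix(); T[:3,3]=o["ee_pos"]
    c["pose"]=T@c["tool_from_camera"]; return o,c
E
python3 - <<'E'
from h import *
o,c=wrist(); print(o["time_s"],o["ee_pos"],o["eef_rot"],o["force"],o["grip_width"]); print(c["tool_from_camera"].round(3).tolist(),c["K"].tolist())
for k in ["stage","plate","clip_a"]:
    for r in ctrl.cut_out(k,c)[:3]:
        v,u=r["centre"]; print(k,round(r["conf"],2),round(v),round(u),r["mask"].sum(),pix2w(c,u,v,0.02).round(3))
cv2.imwrite("pics/w1.png",cv2.resize(c["color"],(800,600))); np.savez("w1.npz",K=c["K"],pose=c["pose"],color=c["color"])
E
```

```text
2.3 [0.35342367 0.26781306 0.20551788] [3.14137829e+00 5.58153197e-05 3.13926598e+00] [-0.16704288 -0.33548184  0.04280674] 0.0002455359956451505
[[0.0, -0.962, -0.273, 0.079], [1.0, 0.0, 0.001, -0.0], [-0.001, -0.273, 0.962, -0.18], [0.0, 0.0, 0.0, 1.0]] [[336.1295193510982, 0.0, 258.705879146665], [0.0, 336.1295193510982, 190.7541758900632], [0.0, 0.0, 1.0]]
stage 0.71 234 203 3264 [0.431 0.203 0.02 ]
plate 0.77 273 200 770 [0.482 0.196 0.02 ]
plate 0.6 252 364 1155 [0.454 0.393 0.02 ]
clip_a 0.88 240 189 1049 [0.438 0.185 0.02 ]
clip_a 0.53 215 252 256 [0.407 0.26  0.02 ]
```

View pics/w1.png

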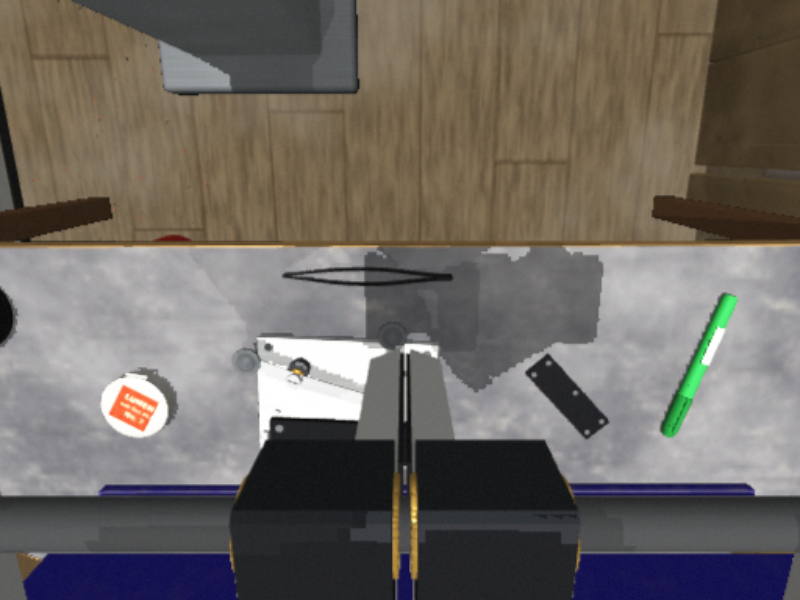

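The wrist view shows the stage partly behind the fingers. Clip B's pad is at (245,360) and its screw at (298,370), and clip A's pad is at (392,335), all in 800x600 pixels. The small loose plate at (567,395) is the look-alike, off the stage. Next I measure positions from these pixels.

Run:
```python
from h import *
d=np.load("w1.npz"); c=dict(K=d["K"],pose=d["pose"]); im=d["color"]
s=512/800
for n,u,v,z in [("Bpad",245,360,.036),("Bscrew",298,366,.04),("Apad",392,335,.034),("deck corner L near",258,337,.012),("deck corner R near",438,342,.012),("plate near left",272,419,.019)]:
    print(n,pix2w(c,u*s,v*s,z).round(4))
a=im[195:300,130:300]; cv2.imwrite("pics/w1c.png",cv2.resize(a,None,fx=4.7,fy=4.7,interpolation=cv2.INTER_CUBIC))
```

```text
Bpad [0.4194 0.1536 0.036 ]
Bscrew [0.4224 0.1922 0.04  ]
Apad [0.4014 0.259  0.034 ]
deck corner L near [0.4107 0.1572 0.012 ]
deck corner R near [0.4151 0.2933 0.012 ]
plate near left [0.4758 0.1648 0.019 ]
```

View pics/w1c.png

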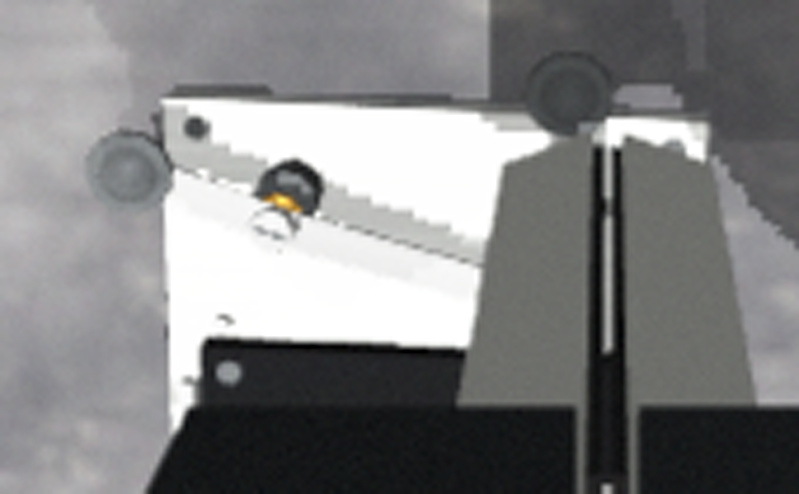

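The geometry agrees: B pad to B screw measures 36.1 mm, and the deck edge 136 mm. I go above B's pad.

Request:
{"fn": "move_arm", "kwargs": {"increments": [[0,-0.264,-0.457,0.5,0,0,0],[0,-0.264,-0.457,0.5,0,0,0],[0,-0.264,-0.457,0.5,0,0,0],[0,-0.264,-0.457,0.5,0,0,0],[0,-0.264,-0.457,0.5,0,0,0],[0,0,0,0,0,0,0],[0,0,0,0,0,0,0],[0,0,0,0,0,0,0]]}}

```text
time_s: 3.3
ee_pos: [0.4193, 0.1547, 0.0813]
eef_rot: [3.141, 0.001, -3.141]
force: [0.8, -1.0, -0.1]
grip_width: 0.0004
grip_force: 0.0
```

Run:
```python
from h import *
o,c=wrist(); print(o["time_s"],o["ee_pos"],o["eef_rot"],o["force"])
np.savez("w2.npz",K=c["K"],pose=c["pose"],color=c["color"])
for n,p in dict(tip=o["ee_pos"],Bpad=[.4194,.1536,.038],Bs=[.435,.186,.04],Apad=[.4014,.259,.034]).items(): print(n,(w2pix(c,p)*800/512).round())
cv2.imwrite("pics/w2.png",cv2.resize(c["color"],(800,600)))
```

```text
3.3 [0.41925761 0.15467889 0.08131393] [ 3.14115380e+00  1.21558964e-03 -3.14131781e+00] [ 0.75432048 -1.04772801 -0.08673155]
tip [405. 371.]
Bpad [402. 332.]
Bs [473. 366.]
Apad [637. 291.]
```

View pics/w2.png

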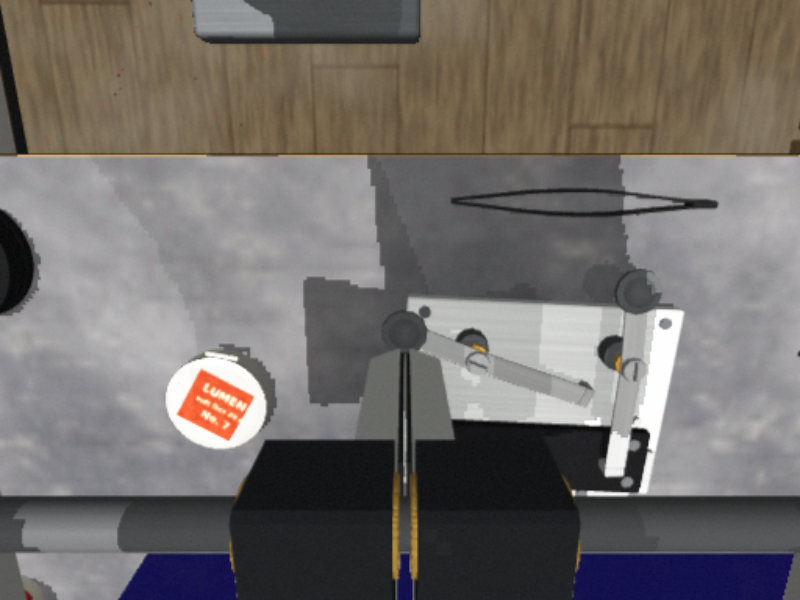

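This view shows B's pad at (404,330), its screw head at (478,362) and its foot near (590,393). It also shows A's pad at (638,291), its screw at (632,370) and its foot on the plate near (614,470). The predictions match to about 2 px.

Run:
```python
from h import *
d=np.load("w2.npz"); c=dict(K=d["K"],pose=d["pose"]); s=512/800
P={}
for n,u,v,z in [("Bpad",404,330,.037),("Bs",478,362,.04),("Apad",638,291,.036),("As",632,370,.04),("Bfoot",590,390,.022),("Afoot",615,472,.024),("dL",408,297,.012),("dR",683,311,.012)]:
    P[n]=pix2w(c,u*s,v*s,z); print(n,P[n].round(4))
for a,b in [("Bpad","Bs"),("Apad","As"),("Bs","As"),("dL","dR"),("Bpad","Bfoot"),("Apad","Afoot")]:
    e=(P[b]-P[a])[:2]; print(a,b,np.hypot(*e).round(4),np.arctan2(e[1],e[0]).round(3))
```

```text
Bpad [0.4189 0.1545 0.037 ]
Bs [0.4333 0.1881 0.04  ]
Apad [0.4009 0.2586 0.036 ]
As [0.4372 0.2586 0.04  ]
Bfoot [0.4559 0.2474 0.022 ]
Afoot [0.5016 0.2641 0.024 ]
dL [0.4105 0.1565 0.012 ]
dR [0.4177 0.2933 0.012 ]
Bpad Bs 0.0366 1.168
Apad As 0.0363 -0.0
Bs As 0.0706 1.515
dL dR 0.1371 1.518
Bpad Bfoot 0.1 1.192
Apad Afoot 0.1008 0.055
```

Request:
{"fn": "move_arm", "kwargs": {"increments": [[0,0,0,0.37,0,0,0],[0,0,0,0.3,0,0,0],[0,0,0,0.06,0,0,0],[0,0,0,0,0,0,0],[0,0,0,0,0,0,0],[0,0,0,0,0,0,0]]}}

```text
time_s: 3.95
ee_pos: [0.4196, 0.1539, 0.0447]
eef_rot: [3.141, 0.001, 3.141]
force: [0.8, 0.3, 0.1]
grip_width: 0.0004
grip_force: 0.0
```

Request:
{"fn": "move_arm", "kwargs": {"increments": [[0,0,0,0.02,0,0,0],[0,0,0,0.02,0,0,0],[0,0,0,0,0,0,0],[0,0,0,0,0,0,0]]}}

```text
time_s: 4.35
ee_pos: [0.4192, 0.1537, 0.042]
eef_rot: [-3.142, 0.0, 3.141]
force: [0.2, -0.5, 0.3]
grip_width: 0.0003
grip_force: 0.0
```

Request:
{"fn": "move_arm", "kwargs": {"increments": [[0,0,0,0.02,0,0,0],[0,0,0,0,0,0,0],[0,0,0,0,0,0,0]]}}

```text
time_s: 4.65
ee_pos: [0.4191, 0.1537, 0.0409]
eef_rot: [-3.142, -0.0, 3.141]
force: [-0.5, 0.8, 1.1]
grip_width: 0.0004
grip_force: 0.0
```

Request:
{"fn": "move_arm", "kwargs": {"increments": [[0,0,0,0.02,0,0,0],[0,0,0,0,0,0,0],[0,0,0,0,0,0,0]]}}

```text
time_s: 4.95
ee_pos: [0.4192, 0.1537, 0.04]
eef_rot: [-3.142, 0.0, 3.141]
force: [-0.2, -1.3, 2.6]
grip_width: 0.0003
grip_force: 1.2
```

Request:
{"fn": "move_arm", "kwargs": {"increments": [[0,0,0,0.02,0,0,0],[0,0,0,0,0,0,0],[0,0,0,0,0,0,0]]}}

```text
time_s: 5.25
ee_pos: [0.4192, 0.1536, 0.039]
eef_rot: [-3.142, 0.0, 3.141]
force: [-1.6, -1.7, 6.0]
grip_width: 0.0005
grip_force: 2.4
```

Contact is at z≈0.0406, so B's screw sits about 2.6 mm high. Pressing to z≈0.038 (about 9 N) lifts the foot to about 10 mm, and the plate top is at 7 mm.

Request:
{"fn": "move_arm", "kwargs": {"increments": [[0,0,0,0.02,0,0,0],[0,0,0,0,0,0,0],[0,0,0,0,0,0,0]]}}

```text
time_s: 5.55
ee_pos: [0.4192, 0.1536, 0.0381]
eef_rot: [-3.141, 0.0, 3.141]
force: [-1.8, -1.8, 6.3]
grip_width: 0.001
grip_force: 3.4
```

Run:
```python
import numpy as np
S=np.array([.4335,.1875]); r=.0366
th=np.linspace(1.171,-.02,19)
p=S-r*np.c_[np.cos(th),np.sin(th)]
d=np.diff(p,axis=0)/.05
print([[0,round(-a,3),round(b,3),0,0,0,0] for a,b in d]); print(p[0],p[9],p[-1])
```

```text
[[0, np.float64(0.044), np.float64(0.02), 0, 0, 0, 0], [0, np.float64(0.043), np.float64(0.023), 0, 0, 0, 0], [0, np.float64(0.041), np.float64(0.026), 0, 0, 0, 0], [0, np.float64(0.039), np.float64(0.029), 0, 0, 0, 0], [0, np.float64(0.037), np.float64(0.031), 0, 0, 0, 0], [0, np.float64(0.035), np.float64(0.033), 0, 0, 0, 0], [0, np.float64(0.033), np.float64(0.036), 0, 0, 0, 0], [0, np.float64(0.03), np.float64(0.038), 0, 0, 0, 0], [0, np.float64(0.028), np.float64(0.04), 0, 0, 0, 0], [0, np.float64(0.025), np.float64(0.041), 0, 0, 0, 0], [0, np.float64(0.022), np.float64(0.043), 0, 0, 0, 0], [0, np.float64(0.019), np.float64(0.044), 0, 0, 0, 0], [0, np.float64(0.016), np.float64(0.046), 0, 0, 0, 0], [0, np.float64(0.013), np.float64(0.047), 0, 0, 0, 0], [0, np.float64(0.01), np.float64(0.047), 0, 0, 0, 0], [0, np.float64(0.007), np.float64(0.048), 0, 0, 0, 0], [0, np.float64(0.004), np.float64(0.048), 0, 0, 0, 0], [0, np.float64(0.001), np.float64(0.048), 0, 0, 0, 0]]
[0.41925415 0.15378627] [0.40279552 0.16758029] [0.39690732 0.18823195]
```

Request:
{"fn": "move_arm", "kwargs": {"increments": [[0,0,0,0,0,0,0],[0,0,0,0,0,0,0]], "force": 50}}

```text
time_s: 5.75
ee_pos: [0.4193, 0.1536, 0.0381]
eef_rot: [-3.141, 0.0, 3.141]
force: [-1.6, -2.8, 5.5]
grip_width: 0.0005
grip_force: 3.4
```

Request:
{"fn": "move_arm", "kwargs": {"increments": [[0,0,0,0,0,0,0]]}}

```text
time_s: 5.85
ee_pos: [0.4192, 0.1536, 0.0381]
eef_rot: [-3.141, 0.0, 3.141]
force: [-2.0, -2.6, 6.8]
grip_width: 0.0005
grip_force: 3.4
```

Request:
{"fn": "move_arm", "kwargs": {"increments": [[0,0,0,0.026,0,0,0],[0,0,0,0,0,0,0],[0,0,0,0,0,0,0]]}}

```text
time_s: 6.15
ee_pos: [0.4193, 0.1536, 0.037]
eef_rot: [-3.141, 0.0, 3.141]
force: [-2.8, -4.3, 9.6]
grip_width: 0.0001
grip_force: 4.8
```

Request:
{"fn": "move_arm", "kwargs": {"increments": [[0,0,0,0,0,0,0]]}}

```text
time_s: 6.25
ee_pos: [0.4193, 0.1536, 0.037]
eef_rot: [-3.141, 0.0, 3.141]
force: [-3.1, -4.3, 9.4]
grip_width: 0.0005
grip_force: 4.8
```

Request:
{"fn": "move_arm", "kwargs": {"increments": [[0,0.044,0.02,0,0,0,0],[0,0.043,0.023,0,0,0,0],[0,0.041,0.026,0,0,0,0],[0,0.039,0.029,0,0,0,0],[0,0,0,0,0,0,0]]}}

```text
time_s: 6.75
ee_pos: [0.4112, 0.1588, 0.0372]
eef_rot: [3.141, 0.001, 3.141]
force: [-0.5, -1.5, 9.0]
grip_width: 0.0006
grip_force: 4.6
```

Run:
```python
from h import *
o,c=wrist(); print(o["force"],o["ee_pos"],o["grip_width"])
np.savez("w3.npz",K=c["K"],pose=c["pose"],color=c["color"])
cv2.imwrite("pics/w3.png",cv2.resize(c["color"][150:330,180:450],None,fx=2.9,fy=2.9))
```

```text
[-0.48793686 -1.53759538  8.9798898 ] [0.41120911 0.15877455 0.03715775] 0.0006184940137453588
```

View pics/w3.png

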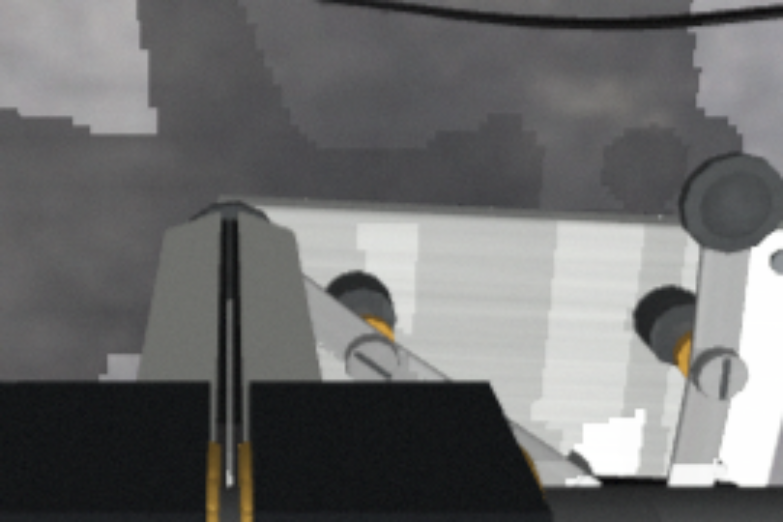

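Clip B follows the finger: its strip has turned, the screw is at (372,355) in the crop, and the foot is short of the plate edge near (585,465). I add a slight press and go on round.

Request:
{"fn": "move_arm", "kwargs": {"increments": [[0,0,0,0.008,0,0,0],[0,0.037,0.031,0,0,0,0],[0,0.035,0.033,0,0,0,0],[0,0.033,0.036,0,0,0,0],[0,0.03,0.038,0,0,0,0],[0,0.028,0.04,0,0,0,0],[0,0.025,0.041,0,0,0,0],[0,0,0,0,0,0,0]]}}

```text
time_s: 7.6
ee_pos: [0.402, 0.1699, 0.0369]
eef_rot: [3.141, 0.002, 3.141]
force: [-0.1, -0.6, 9.9]
grip_width: 0.0004
grip_force: 5.0
```

Request:
{"fn": "move_arm", "kwargs": {"increments": [[0,0.022,0.043,0,0,0,0],[0,0.019,0.044,0,0,0,0],[0,0.016,0.046,0,0,0,0],[0,0.013,0.047,0,0,0,0],[0,0.01,0.047,0,0,0,0],[0,0.007,0.048,0,0,0,0],[0,0.004,0.048,0,0,0,0],[0,0.001,0.048,0,0,0,0],[0,0,0,0,0,0,0],[0,0,0,0,0,0,0]]}}

```text
time_s: 8.6
ee_pos: [0.3975, 0.1885, 0.0369]
eef_rot: [3.141, 0.002, 3.141]
force: [-1.1, 0.6, 9.4]
grip_width: 0.0004
grip_force: 4.9
```

Run:
```python
from h import *
o,c=wrist(); print(o["force"],o["ee_pos"],o["grip_width"])
np.savez("w4.npz",K=c["K"],pose=c["pose"],color=c["color"])
cv2.imwrite("pics/w4.png",cv2.resize(c["color"][150:330,180:450],None,fx=2.9,fy=2.9))
```

```text
[-1.09608103  0.63395998  9.38252206] [0.39747946 0.1885302  0.03686619] 0.000354060043339221
```

View pics/w4.png

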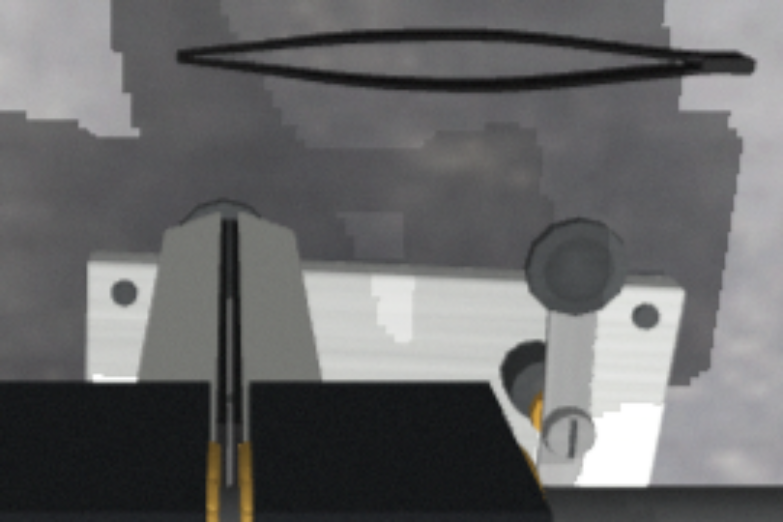

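B's pad is under the fingertip at (228,210), about square to the plate. A is unchanged at (575,265). I let B down slowly.

Request:
{"fn": "move_arm", "kwargs": {"increments": [[0,0,0,-0.016,0,0,0],[0,0,0,-0.016,0,0,0],[0,0,0,-0.016,0,0,0],[0,0,0,-0.016,0,0,0],[0,0,0,-0.02,0,0,0],[0,0,0,-0.05,0,0,0],[0,0,0,-0.2,0,0,0],[0,0,0,-0.3,0,0,0],[0,0,0,-0.3,0,0,0],[0,0,0,0,0,0,0],[0,0,0,0,0,0,0],[0,0,0,0,0,0,0]]}}

```text
time_s: 9.85
ee_pos: [0.3965, 0.188, 0.0824]
eef_rot: [-3.141, -0.001, 3.141]
force: [-0.2, -0.1, -1.1]
grip_width: 0.0005
grip_force: 0.0
```

Run:
```python
from h import *
o,c=wrist(); print(o["force"],o["ee_pos"],o["time_s"])
np.savez("w5.npz",K=c["K"],pose=c["pose"],color=c["color"])
cv2.imwrite("pics/w5.png",cv2.resize(c["color"][150:330,180:450],None,fx=2.9,fy=2.9))
```

```text
[-0.20066505 -0.09781056 -1.12575167] [0.39647482 0.18795724 0.08235753] 9.85
```

View pics/w5.png

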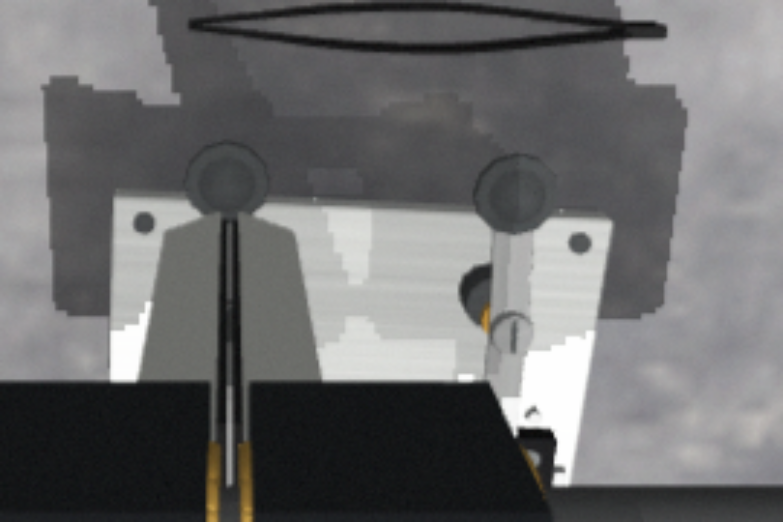

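B's pad (227,180) and A's pad (514,193) in the crop lie parallel to the deck's edge, so B is square. Now A.

Run:
```python
from h import *
d=np.load("w5.npz"); c=dict(K=d["K"],pose=d["pose"])
f=lambda x,y,z: pix2w(c,180+x/2.9,150+y/2.9,z)
print("Bpad",f(227,180,.037),"Apad",f(514,193,.035),"As",f(513,328,.037))
```

```text
Bpad [0.39706744 0.18750687 0.037     ] Apad [0.40123394 0.25872313 0.035     ] As [0.43724708 0.26075315 0.037     ]
```

Request:
{"fn": "move_arm", "kwargs": {"increments": [[0,-0.032,0.471,0,0,0,0],[0,-0.032,0.471,0,0,0,0],[0,-0.032,0.471,0,0,0,0],[0,0,0,0.4,0,0,0],[0,0,0,0.34,0,0,0],[0,0,0,0.04,0,0,0],[0,0,0,0,0,0,0],[0,0,0,0,0,0,0],[0,0,0,0,0,0,0]]}}

```text
time_s: 10.8
ee_pos: [0.4021, 0.2588, 0.0447]
eef_rot: [3.141, 0.001, 3.141]
force: [0.2, -0.5, -0.3]
grip_width: 0.0003
grip_force: 0.0
```

Request:
{"fn": "move_arm", "kwargs": {"increments": [[0,0,0,0.02,0,0,0],[0,0,0,0.02,0,0,0],[0,0,0,0,0,0,0],[0,0,0,0,0,0,0]]}}

```text
time_s: 11.2
ee_pos: [0.4017, 0.2587, 0.042]
eef_rot: [3.142, -0.0, 3.141]
force: [0.3, 0.2, 0.2]
grip_width: 0.0005
grip_force: 0.0
```

Request:
{"fn": "move_arm", "kwargs": {"increments": [[0,0,0,0.02,0,0,0],[0,0,0,0,0,0,0],[0,0,0,0,0,0,0]]}}

```text
time_s: 11.5
ee_pos: [0.4017, 0.2587, 0.0409]
eef_rot: [-3.142, -0.0, 3.141]
force: [-0.5, -0.9, 0.4]
grip_width: 0.0005
grip_force: 0.0
```

Request:
{"fn": "move_arm", "kwargs": {"increments": [[0,0,0,0.02,0,0,0],[0,0,0,0,0,0,0],[0,0,0,0,0,0,0]]}}

```text
time_s: 11.8
ee_pos: [0.4017, 0.2587, 0.0399]
eef_rot: [-3.142, -0.0, 3.141]
force: [-0.7, 0.2, 0.4]
grip_width: 0.0007
grip_force: 0.0
```

Request:
{"fn": "move_arm", "kwargs": {"increments": [[0,0,0,0.02,0,0,0],[0,0,0,0,0,0,0],[0,0,0,0,0,0,0]]}}

```text
time_s: 12.1
ee_pos: [0.4017, 0.2587, 0.0389]
eef_rot: [-3.142, -0.0, 3.141]
force: [-0.2, -0.7, 0.4]
grip_width: 0.0003
grip_force: 0.0
```

Request:
{"fn": "move_arm", "kwargs": {"increments": [[0,0,0,0.02,0,0,0],[0,0,0,0,0,0,0],[0,0,0,0,0,0,0]]}}

```text
time_s: 12.4
ee_pos: [0.4018, 0.2588, 0.0382]
eef_rot: [3.141, 0.0, 3.141]
force: [-1.7, -0.2, 4.1]
grip_width: 0.0006
grip_force: 2.3
```

Request:
{"fn": "move_arm", "kwargs": {"increments": [[0,0,0,0.016,0,0,0],[0,0,0,0,0,0,0],[0,0,0,0,0,0,0]]}}

```text
time_s: 12.7
ee_pos: [0.4018, 0.2588, 0.0374]
eef_rot: [3.141, 0.0, 3.141]
force: [-2.0, -0.3, 6.9]
grip_width: 0.0004
grip_force: 3.2
```

Request:
{"fn": "move_arm", "kwargs": {"increments": [[0,0,0,0.012,0,0,0],[0,0,0,0,0,0,0],[0,0,0,0,0,0,0]]}}

```text
time_s: 13.0
ee_pos: [0.4018, 0.2588, 0.0369]
eef_rot: [3.141, 0.0, 3.141]
force: [-2.4, -0.7, 8.0]
grip_width: 0.0007
grip_force: 3.9
```

Request:
{"fn": "move_arm", "kwargs": {"increments": [[0,0,0,0.01,0,0,0],[0,0,0,0,0,0,0],[0,0,0,0,0,0,0]]}}

```text
time_s: 13.3
ee_pos: [0.4018, 0.2589, 0.0364]
eef_rot: [3.141, 0.0, 3.141]
force: [-3.5, -0.6, 8.7]
grip_width: 0.0006
grip_force: 4.4
```

Run:
```python
import numpy as np
S=np.array([.4373,.2595]); r=.0357
th=np.linspace(.02,1.2,19)
p=S-r*np.c_[np.cos(th),np.sin(th)]
d=np.diff(p,axis=0)/.05
print([[round(float(-a),3),round(float(b),3)] for a,b in d]); print(p[0],p[9],p[-1])
```

```text
[[-0.002, -0.047], [-0.006, -0.046], [-0.009, -0.046], [-0.012, -0.045], [-0.014, -0.044], [-0.017, -0.043], [-0.02, -0.042], [-0.023, -0.041], [-0.026, -0.039], [-0.028, -0.037], [-0.03, -0.036], [-0.033, -0.033], [-0.035, -0.031], [-0.037, -0.029], [-0.039, -0.026], [-0.04, -0.024], [-0.042, -0.021], [-0.043, -0.018]]
[0.40160714 0.25878605] [0.40803857 0.23904863] [0.42436383 0.2262262 ]
```

Request:
{"fn": "move_arm", "kwargs": {"increments": [[0,-0.002,-0.047,0,0,0,0],[0,-0.006,-0.046,0,0,0,0],[0,-0.009,-0.046,0,0,0,0],[0,-0.012,-0.045,0,0,0,0],[0,0,0,0,0,0,0],[0,0,0,0,0,0,0]]}}

```text
time_s: 13.9
ee_pos: [0.4035, 0.2497, 0.0366]
eef_rot: [3.141, 0.001, 3.141]
force: [-1.9, -0.9, 8.1]
grip_width: 0.0001
grip_force: 4.3
```

Run:
```python
from h import *
o,c=wrist(); print(o["force"],o["ee_pos"],o["time_s"])
np.savez("w6.npz",K=c["K"],pose=c["pose"],color=c["color"])
cv2.imwrite("pics/w6.png",cv2.resize(c["color"][150:330,120:390],None,fx=2.9,fy=2.9))
```

```text
[-1.93731297 -0.86326291  8.08239332] [0.40353365 0.24969837 0.0365686 ] 13.9
```

View pics/w6.png

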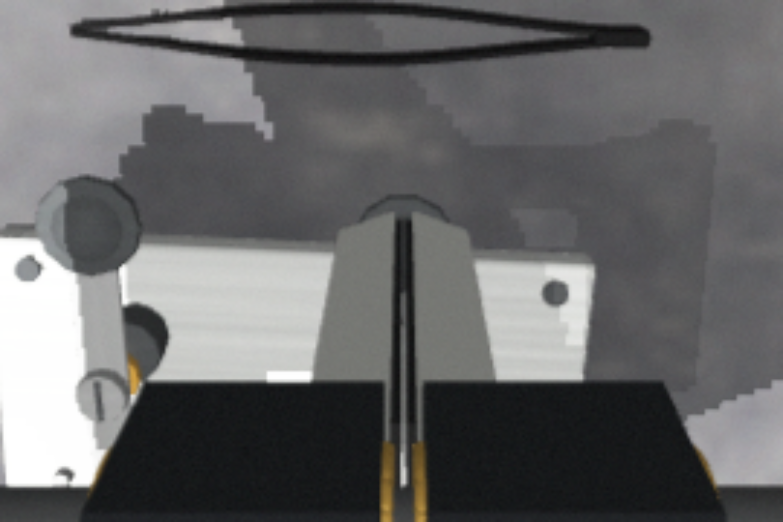

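A's pad follows under the fingertip at (404,210), and B sits square at (90,225). I press a touch more and carry on.

Request:
{"fn": "move_arm", "kwargs": {"increments": [[0,0,0,0.01,0,0,0],[0,-0.014,-0.044,0,0,0,0],[0,-0.017,-0.043,0,0,0,0],[0,-0.02,-0.042,0,0,0,0],[0,-0.023,-0.041,0,0,0,0],[0,-0.026,-0.039,0,0,0,0],[0,-0.028,-0.037,0,0,0,0],[0,-0.03,-0.036,0,0,0,0],[0,0,0,0,0,0,0]]}}

```text
time_s: 14.85
ee_pos: [0.4117, 0.2356, 0.0362]
eef_rot: [3.141, 0.002, 3.141]
force: [-0.6, 0.1, 8.8]
grip_width: 0.0007
grip_force: 4.7
```

Request:
{"fn": "move_arm", "kwargs": {"increments": [[0,-0.033,-0.033,0,0,0,0],[0,-0.035,-0.031,0,0,0,0],[0,-0.037,-0.029,0,0,0,0],[0,-0.039,-0.026,0,0,0,0],[0,-0.04,-0.024,0,0,0,0],[0,-0.042,-0.021,0,0,0,0],[0,-0.043,-0.018,0,0,0,0],[0,0,0,0,0,0,0],[0,0,0,0,0,0,0]]}}

```text
time_s: 15.75
ee_pos: [0.4251, 0.2264, 0.0362]
eef_rot: [3.141, 0.001, 3.141]
force: [-0.2, -0.9, 9.0]
grip_width: 0.0001
grip_force: 4.7
```

Run:
```python
from h import *
o,c=wrist(); print(o["force"],o["ee_pos"],o["time_s"])
cv2.imwrite("pics/w7.png",cv2.resize(c["color"][150:330,120:390],None,fx=2.9,fy=2.9))
```

```text
[-0.17065403 -0.93117133  9.02261296] [0.42510508 0.22642876 0.03618448] 15.75
```

View pics/w7.png

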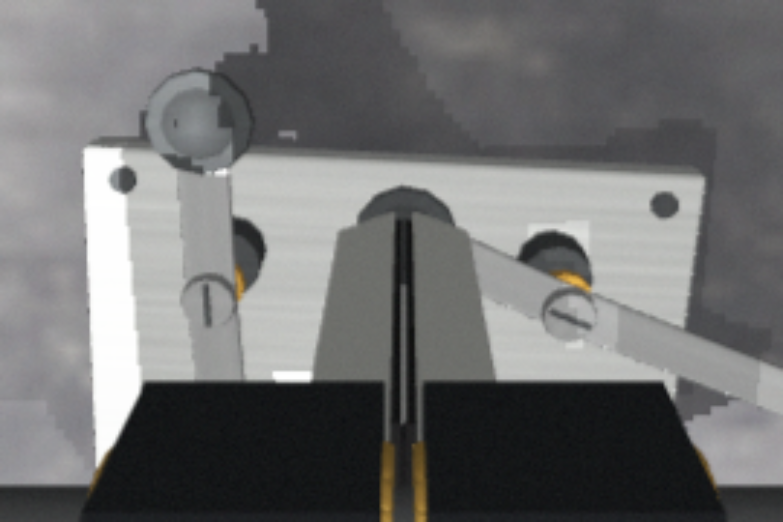

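A is swung about 67° clear, its strip running from (480,255) to (780,390) off the deck, and B is square. I release.

Request:
{"fn": "move_arm", "kwargs": {"increments": [[0,0,0,-0.016,0,0,0],[0,0,0,-0.016,0,0,0],[0,0,0,-0.016,0,0,0],[0,0,0,-0.02,0,0,0],[0,0,0,-0.03,0,0,0],[0,0,0,-0.1,0,0,0],[0,0,0,-0.4,0,0,0],[0,0.2,0,-0.8,0,0,0],[0,0.4,0,-0.8,0,0,0],[0,0.4,0,-0.8,0,0,0],[0,0,0,0,0,0,0],[0,0,0,0,0,0,0],[0,0,0,0,0,0,0]]}}

```text
time_s: 17.1
ee_pos: [0.3743, 0.2261, 0.1843]
eef_rot: [-3.141, -0.002, 3.141]
force: [-0.4, 0.6, 0.5]
grip_width: 0.0009
grip_force: 0.0
```

Run:
```python
from h import *
o,c=wrist(); print(o["force"],o["ee_pos"],o["time_s"])
cv2.imwrite("pics/w8.png",cv2.resize(c["color"][150:330,120:390],None,fx=2.9,fy=2.9))
```

```text
[-0.3984368   0.60901288  0.46082857] [0.37427978 0.22609981 0.18434637] 17.1
```

View pics/w8.png

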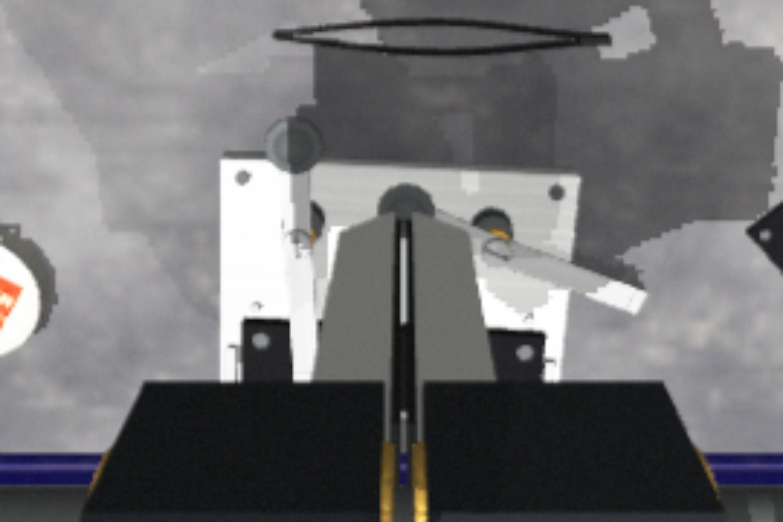

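B points square over the plate at (300,340), A's foot at (630,300) is well off the plate, and the plate lies where it was. I hand in.

```bash
python3 -c "
from station import ctrl
print(ctrl.hand_in())"
```

```text
the job is handed in; nothing more can be done
None
```

The job is handed in (no verdict came back): clip B now holds the plate, square to it, and clip A is swung about 67° clear and released, with the plate and the things around it looking undisturbed in the last picture.

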